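# Start the board test with the two-button control box

### The arm

A 6-joint arm with a two-finger parallel gripper is mounted at the origin on the work surface. World frame = base frame: x ahead of the robot, y to its left, z up, the work surface at z = 0. Lengths are in m, angles in degrees, forces in N, time in s.
With the tool pointing down it reaches from about 0.3 to 0.875 m from the base axis. Payload 6.4 kg.
Tool frame: the origin (TCP) lies between the finger pads; the fingertips stand 25 mm ahead of it and the grasp point (between the pads) lies 6 mm ahead of it; z points along the fingers, y is the direction in which the jaws open and shut (so a half turn about z gives the same grasp; the last joint's range is limited). The gripper opens to 85 mm and grips with 20 to 120 N. Pads are 22 mm wide; open, the fingers measure 114 mm over their backs; the gripper's body (76 mm by 85 mm) begins 54 mm behind the grasp point. The pads swing forward as they close: fully open they stand 13 mm farther back than shut.
Start: joints at [-88.024, 10.359, 92.074, -0, 77.567, -11.82], TCP at [0.137, -0.558, 0.256] pointing down, gripper open.
Joint ranges: [-171.53, 171.53], [-51.25, 118.39], [17.06, 147.69], [-65.23, 245.23], [0, 150.52], [-178.68, 178.68]. Speed limits (degrees/s): [147.25, 147.25, 172.46, 180, 180, 180].

### API

Orientations are given as a 3x3 rotation matrix whose columns are the frame's x, y, z axes.
In Python, from bench import robot gives the robot as it stands. The module is installed in compiled form; this text tells all that it offers.
- The arm moves only by the shell command python3 -m inch 'ROWS' [FORCE]. ROWS is a JSON object of lists of equal length, an entry for each row: "delta_pos": the shift along the tool's x, y, z in cm, a list of three; "roll": the turn about the tool's z in degrees; "hand": the opening, from 0 (shut) to 1 (fully open). A call has 1 to 12 rows; each row shifts and turns the commanded pose from where the row before left it, along the tool's axes as they then stand; what a row does not reach is not made up. A row lasts 1/12 s, in which the tool goes at most 41.7 mm and 7.16 degrees, less where a joint would pass 70% of its speed; a pose out of reach is approached as far as the arm can. A call is refused whole if a number of a shift passes 4.17 or a number of a turn 7.16, either way. A call with a gripper value outside its range is refused whole. The fingers move at their own pace and stop on an object; FORCE is the grip in N (left out, the last holds). Time passes only in rows, so rows that do not move let the fingers close. It gives the time, the measured TCP pose, the force and the opening at its end, in the units of the state.
- robot.read_state(): the state, without advancing time (a new reading comes with each control period).
- robot.camera(name): name is "scene" or "top" or "wrist"; returns a dict with "img" (384x512x3 uint8, blue, green, red), "fx", "fy", "cx", "cy" (pixels), "dist_coeffs" ([k1, k2, p1, p2, k3] as OpenCV has them; the pictures are not rectified), "R" (3x3) and "t" (3): a world point X has camera coordinates R X + t. Camera axes: x right, y down, z forward; pixel columns grow to the right and rows downward; lengths in m; the calibration is good to about 2 mm. A picture is of the moment at which its call begins. There is no depth.
- robot.sign_off(): hands the job in, once; it reports no verdict.
The state is a dict: "clock": time; "q": joint angles; "joint_vel": joint speeds; "tau": joint torques, N m; "tool_pos": TCP position; "orientation": TCP orientation; "force": force on the tool from outside, world axes, zero at the start; "wrist_torque": the same for the moment, N m; "gripper_width": finger opening in m.
Only numpy, scipy, OpenCV 4.12 (cv2) and the standard library are available. Lean on these libraries where they do the work, as an engineer would, in place of code of your own. Each camera call takes 0.05 s, during which the arm holds its last target.

### The job

Start a board test: with the fingertips push the board carrier fully home into the test fixture, then press the two round buttons of the control box together, one fingertip on each, keep both fully down for at least two seconds, and let them come up again together. Only push and press: lift nothing, leave the square key unpressed, and leave the control box and the other things on the bench where they stand.

Things in the scene. Friction and masses are not known exactly. Their poses are not given: they have to be found in the camera images.
- fixture: Board test fixture, fixed to the bench: an aluminium base plate 260 (x) x 170 (y) x 20 mm with a low white probe head, 92 mm high, over its far part (10 to 130 mm to its +x side). Origin: centre of the underside, on the bench. Its own +x axis is the way the carrier is pushed home; at yaw 0 that is away from the robot.
- carrier (a joint): Slide of the black board carrier (flat tray with a green circuit board) in the fixture, in m: 0 = pulled right out, 0.060 = fully home against its stop. It starts between 0 and 0.03, slides along the fixture's +x with about 3 N of friction plus light damping (12 N per m/s) and stays where it is left.
- push_face (a point): Middle of the top edge, front face, of the carrier's black upright push plate, 110 mm wide (fixture's y), 8 mm thick; top 74 mm, bottom 24 mm above the bench. Axes as the fixture's: push the face along +x. When home it is 90 mm before the fixture's origin, 100 mm short of the probe head; the base plate (top 20 mm up) reaches 130 mm before that origin.
- control_box: Loose grey two-button control box on rubber feet, 115 (x) x 150 (y) mm, flat top 56 mm above the bench, 1.1 to 1.7 kg. Origin: centre of the underside, on the bench. On its top are two round black buttons 58 mm apart along its own y, 20 mm to its +x side, and a square black key 33 mm to its -x side, in the middle of y. Its -x side faces roughly to the robot.
- start_left (a joint): Travel of the round button on the box's +y side, in m: 0 = up, 0.008 = fully down. A spring needs about 1.6 N to start and 5.2 N to be fully down, and brings it up again.
- start_right (a joint): Travel of the round button on the box's -y side, as start_left.
- start_left_top (a point): Centre of the top of the round button on the box's +y side: 24 mm diameter, straight-sided; its top stands 16 mm above the box's top (72 mm above the bench) when up and 8 mm above it when fully down. z up, axes as the box's.
- start_right_top (a point): Centre of the top of the other round button, on the box's -y side, same size and height.
- stop_key (a joint): Travel of the square key, in m: 0 = up, 0.005 = fully down; same spring. It must not be pressed.
- stop_key_top (a point): Centre of the top of the square key, 22 x 22 mm, 8 mm above the box's top (64 mm above the bench), 53 mm from the line through the two round buttons, towards the box's -x side.
- flux_jar: White jar, 54 mm diameter, 55 mm high, loose, standing between the fixture and the control box. Origin: centre of the underside. Leave it alone.
- water_bottle: Clear bottle, 60 mm diameter, 150 mm high, loose, standing beyond the jar. Origin: centre of the underside. Leave it alone.
- screwdriver: Screwdriver with a black handle, 170 mm long, lying on the right of the bench (-y side). Leave it alone.
- board_rack: Black rack 240 (x) x 110 (y) mm with seven upright green circuit boards, 133 mm high, on the left of the bench (+y side). Origin: centre of the underside. Leave it alone.

How it is judged:
By the outcome, as a careful person would: the job done as asked, in the order asked, and still so for the second after the job is handed in, with the robot touching nothing.
It also fails if it takes over 51 s, if anything falls off the work surface, if the arm or the gripper's body presses on something with over 40 N, if the wrist force passes 120 N, or if a joint passes its speed limit or range.

## Working session

There is one attempt and no reset: what is moved stays moved. The work goes in short steps, Python scripts to look and compute and a shell command to move; the robot and the scene stay as the last step left them, time stands still between calls to the robot, and variables do not carry over. Pictures are saved under pics/ and viewed, and the job is handed in when it is done.

```bash
mkdir -p pics; ls
python3 - <<'E'
from bench import robot
import cv2,numpy as np
s=robot.read_state();print(s['clock'],s['tool_pos'],s['orientation'],s['gripper_width'])
for n in ["scene","top","wrist"]:
    c=robot.camera(n);cv2.imwrite(f"pics/{n}0.png",c['img']);np.savez(f"pics/{n}0.npz",**c)
    print(n,c['fx'],c['cx'],c['cy'],c['dist_coeffs'],np.round(-np.array(c['R']).T@np.array(c['t']),3))
E
```

```text
pics
0.0 [ 0.1371253  -0.55790201  0.25539765] [[ 9.71154468e-01  2.38451248e-01 -4.96249721e-05]
 [ 2.38450972e-01 -9.71152986e-01  1.73530786e-03]
 [ 3.65592885e-04 -1.69708511e-03 -9.99998493e-01]] 0.08547279517477946
scene 390.57642191160363 253.3331056029168 188.94403688354413 [0.00259582 0.         0.         0.         0.        ] [ 1.596 -0.581  0.936]
top 361.29341438476257 258.5068790354621 187.8983994674607 [-0.09081966  0.          0.          0.          0.        ] [ 0.522 -0.004  1.235]
wrist 265.07023923765524 259.91330820346644 192.00921539257337 [-0.02864653  0.          0.          0.          0.        ] [ 0.21  -0.54   0.372]
```

View pics/top0.png

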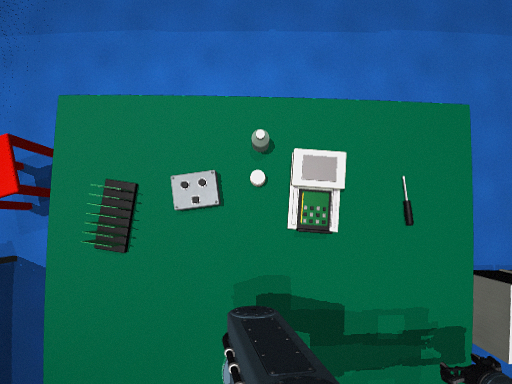

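View pics/scene0.png

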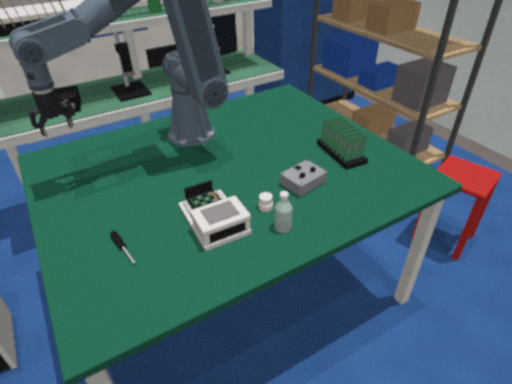

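The top view shows the control box around (195,190), with round buttons near (184,184) and (202,182) and the key near (195,200). The fixture is around (317,190) with its push plate near row 231, the jar is at (258,178) and the bottle at (260,140). I'll zoom in to measure.

```bash
cat > h.py <<'E'
import numpy as np,cv2
def ray(c,px,z):
    K=np.array([[c['fx'],0,c['cx']],[0,c['fy'],c['cy']],[0,0,1.]])
    u=cv2.undistortPoints(np.array(px,float).reshape(-1,1,2),K,np.array(c['dist_coeffs'],float)).reshape(-1,2)
    R=np.array(c['R']);C=-R.T@np.array(c['t'])
    d=np.c_[u,np.ones(len(u))]@R
    return C+d*((z-C[2])/d[:,2])[:,None]
def proj(c,X):
    K=np.array([[c['fx'],0,c['cx']],[0,c['fy'],c['cy']],[0,0,1.]])
    return cv2.projectPoints(np.array(X,float).reshape(-1,1,3),cv2.Rodrigues(np.array(c['R']))[0],np.array(c['t'],float),K,np.array(c['dist_coeffs'],float))[0].reshape(-1,2)
E
python3 - <<'E'
import cv2,numpy as np
i=cv2.imread('pics/top0.png')
a=cv2.resize(i[160:220,160:230],None,fx=8,fy=8,interpolation=cv2.INTER_NEAREST)
cv2.imwrite('pics/boxz.png',a)
cv2.imwrite('pics/fixz.png',cv2.resize(i[140:240,280:355],None,fx=6,fy=6,interpolation=cv2.INTER_NEAREST))
E
```

```text
(no output)
```

View pics/boxz.png

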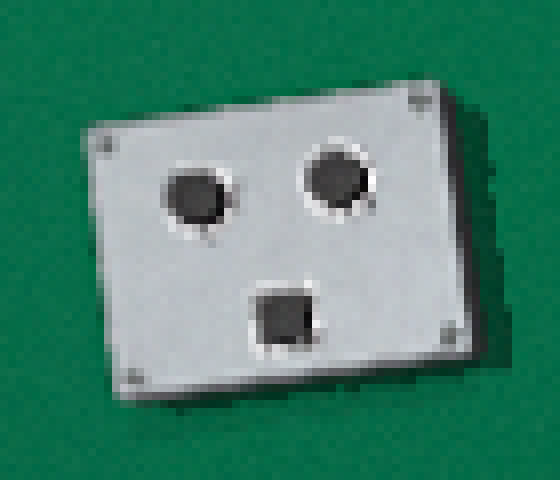

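View pics/fixz.png

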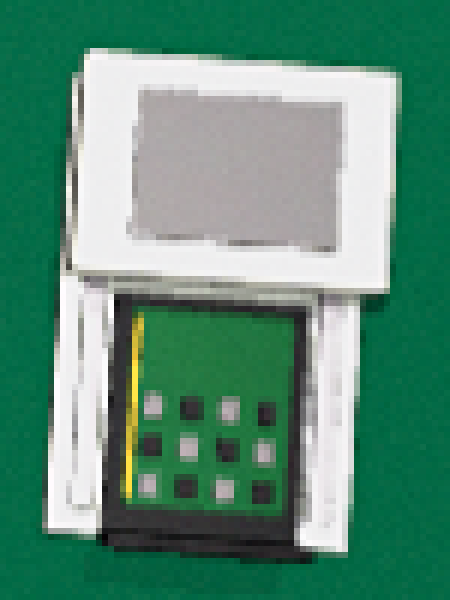

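Run:
```python
import numpy as np,cv2
from h import *
c=dict(np.load('pics/top0.npz'))
g=cv2.cvtColor(c['img'],cv2.COLOR_BGR2GRAY)
B=lambda z,o,f:[(o[0]+a/f-.5,o[1]+b/f-.5) for a,b in z]
def cent(x0,x1,y0,y1):
    w=np.clip(130-g[y0:y1,x0:x1].astype(float),0,None);ys,xs=np.mgrid[y0:y1,x0:x1];return ((w*xs).sum()/w.sum(),(w*ys).sum()/w.sum())
b=[cent(180,190,180,190),cent(197,207,177,188),cent(190,201,195,205)];print(b)
P=ray(c,b[:2],.071);k=ray(c,b[2:],.063)
P2=ray(c,B([(198,198),(338,180),(285,318)],(160,160),8),.071)
print('btn',P,np.linalg.norm(P[0]-P[1]),'key',k,'manual',P2)
d=P[0]-P[1];print('yaw box',np.degrees(np.arctan2(-d[0],d[1])), 'mid',P.mean(0),'key dist',np.linalg.norm(P.mean(0)[:2]-k[0][:2]))
q=ray(c,B([(85,125),(440,82),(477,355),(118,400)],(160,160),8),.056);print(q,q.mean(0))
e=q[0]-q[1];print(np.linalg.norm(e),np.degrees(np.arctan2(-e[0],e[1])));e=q[3]-q[2];print(np.linalg.norm(e),np.degrees(np.arctan2(-e[0],e[1])))
f=ray(c,B([(88,50),(400,75),(386,292),(70,272)],(280,140),6),.092);print('head',f,f.mean(0))
for i,j in((0,1),(3,2)):
    e=f[i]-f[j];print(np.linalg.norm(e),np.degrees(np.arctan2(-e[0],e[1])))
for i,j in((0,3),(1,2)):
    e=f[i]-f[j];print(np.linalg.norm(e),np.degrees(np.arctan2(e[1],e[0])))
m=ray(c,B([(46,530),(347,552)],(280,140),6),.02);print('base front',m,m.mean(0))
m=ray(c,B([(100,530),(312,550)],(280,140),6),.074);print('plate top',m,m.mean(0))
m=ray(c,B([(103,545),(310,560)],(280,140),6),.074);print('plate top alt',m,m.mean(0))
m=ray(c,[(258,178),(260,134)],.055);print('jar',m)
```

```text
[(np.float64(184.45104277129727), np.float64(184.5577942735949)), (np.float64(202.0961057520543), np.float64(182.1825652018578)), (np.float64(195.47423062662216), np.float64(199.47645532072673))]
btn [[0.62517129 0.24803407 0.071     ]
 [0.63430419 0.19059166 0.071     ]] 0.05816391336717501 key [[0.5779494  0.21148001 0.063     ]] manual [[0.62616033 0.24873704 0.071     ]
 [0.63487282 0.19174506 0.071     ]
 [0.57826939 0.21117542 0.071     ]]
yaw box 9.033974011396493 mid [0.62973774 0.21931287 0.071     ] key dist 0.05237734493510551
[[0.65668213 0.30050703 0.056     ]
 [0.67790204 0.15362655 0.056     ]
 [0.56588365 0.13447606 0.056     ]
 [0.54356989 0.28166038 0.056     ]] [0.61100943 0.21756751 0.056     ]
0.14840538934512984 8.220676640001852
0.14886614280746133 8.620633427690064
head [[ 0.75014674 -0.10440242  0.092     ]
 [ 0.74109232 -0.27218518  0.092     ]
 [ 0.62415769 -0.26495028  0.092     ]
 [ 0.63068042 -0.0967289   0.092     ]] [ 0.68651929 -0.18456669  0.092     ]
0.16802689583297267 -3.088978237655067
0.16834779418651036 -2.2205101477469453
0.11971250711446392 -3.675153486477388
0.1171582238590726 -3.5404510042954382
base front [[ 0.49272676 -0.09181517  0.02      ]
 [ 0.48421782 -0.26053853  0.02      ]] [ 0.48847229 -0.17617685  0.02      ]
plate top [[ 0.49468733 -0.11671326  0.074     ]
 [ 0.48655821 -0.2303113   0.074     ]] [ 0.49062277 -0.17351228  0.074     ]
plate top alt [[ 0.48675992 -0.11846014  0.074     ]
 [ 0.48121924 -0.22930418  0.074     ]] [ 0.48398958 -0.17388216  0.074     ]
jar [[0.65408978 0.00958443 0.055     ]
 [0.80147368 0.00664349 0.055     ]]
```

Fixture yaw is about -3° with its origin near (0.617,-0.182), and the push face is now near x 0.485. Box yaw is about 8.7°, with the button midpoint near (0.630,0.219). I'll turn, shut the gripper and move in front of the push plate.

```bash
python3 -m inch '{"delta_pos":[[0,0,0],[0,0,0],[0,0,0]],"roll":[5.6,5.6,5.6],"hand":[0,0,0]}' 40; python3 -m inch '{"delta_pos":[[2.3,-3.3,0],[2.3,-3.3,0],[2.3,-3.3,0],[2.3,-3.3,0],[2.3,-3.3,0],[2.3,-3.3,0],[2.3,-3.3,0],[2.3,-3.3,0],[2.3,-3.3,0],[2.3,-3.3,0],[2.3,-3.3,0],[2.3,-3.3,0]],"roll":[0,0,0,0,0,0,0,0,0,0,0,0],"hand":[0,0,0,0,0,0,0,0,0,0,0,0]}'
python3 - <<'E'
from bench import robot
import cv2,numpy as np
s=robot.read_state();print(s['clock'],s['tool_pos'],s['orientation'],s['gripper_width'])
for n in ["top","wrist","scene"]:
    c=robot.camera(n);cv2.imwrite(f"pics/{n}1.png",c['img']);np.savez(f"pics/{n}1.npz",**c)
E
```

```text
clock: 0.4
tool_pos: [0.1371, -0.5582, 0.2559]
orientation: [[0.998, -0.057, -0.0], [-0.057, -0.998, 0.001], [-0.0, -0.001, -1.0]]
force: [0.5, -0.4, -0.6]
gripper_width: 0.0516
clock: 1.4
tool_pos: [0.4343, -0.1755, 0.2563]
orientation: [[0.999, -0.052, 0.0], [-0.052, -0.999, -0.0], [0.0, 0.0, -1.0]]
force: [0.6, -0.8, -0.8]
gripper_width: 0.0003
1.4 [ 0.43425936 -0.1754954   0.25633203] [[ 9.98623387e-01 -5.24526341e-02  2.26515249e-04]
 [-5.24525860e-02 -9.98623393e-01 -2.12952211e-04]
 [ 2.37373331e-04  2.00777748e-04 -9.99999952e-01]] 0.0002749505503562987
```

View pics/wrist1.png

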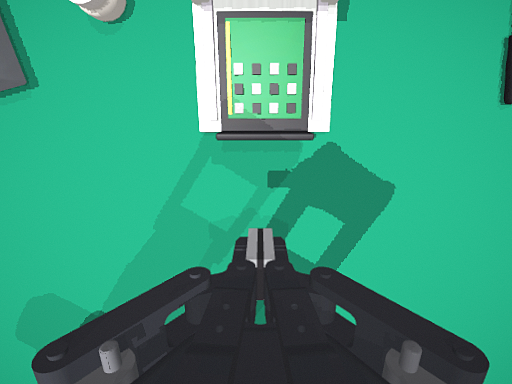

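The wrist view shows the push plate's top edge at rows 132-140, columns 215-315. The shut fingertips are at (260,230), nearly centred on it.

Run:
```python
import numpy as np,cv2
from h import *
c=dict(np.load('pics/wrist1.npz'))
i=c['img'];cv2.imwrite('pics/w1z.png',cv2.resize(i[110:150,190:345],None,fx=5,fy=5,interpolation=cv2.INTER_NEAREST))
print(ray(c,[(216,133),(314,132),(216,138),(314,138)],.074), ray(c,[(199,131),(331,131)],.02))
print(proj(c,[(.527-.043,-.175,.074),(.434,-.1755,.231)]))
```

```text
[[ 0.49163506 -0.12266513  0.074     ]
 [ 0.48753795 -0.23105084  0.074     ]
 [ 0.48618833 -0.12214891  0.074     ]
 [ 0.48098264 -0.23110628  0.074     ]] [[ 0.49167065 -0.09150154  0.02      ]
 [ 0.48343504 -0.26362958  0.02      ]]
[[263.50196565 137.64009754]
 [270.44873961 247.02742651]]
```

View pics/w1z.png

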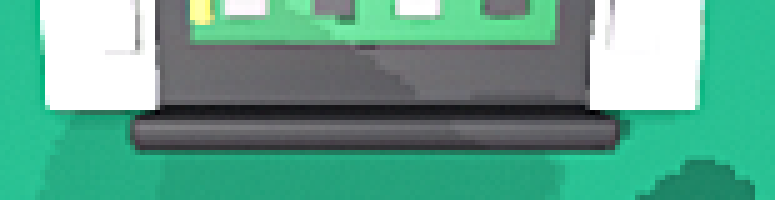

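```bash
python3 -m inch '{"delta_pos":[[0,0,3.6],[0,0,3.6],[0,0,3.6],[0,0,3.6],[0,0,3.6],[0,0,0.3],[0,0,0],[1,0,0],[1,0,0],[0.6,0,0],[0.4,0,0],[0.4,0,0]],"roll":[0,0,0,0,0,0,0,0,0,0,0,0],"hand":[0,0,0,0,0,0,0,0,0,0,0,0]}'
python3 -m inch '{"delta_pos":[[0.4,0,0],[0.4,0,0],[0.4,0,0],[0.4,0,0],[0.4,0,0],[0.4,0,0],[0.4,0,0],[0.4,0,0]],"roll":[0,0,0,0,0,0,0,0],"hand":[0,0,0,0,0,0,0,0]}'
```

```text
clock: 2.55
tool_pos: [0.4691, -0.1797, 0.0747]
orientation: [[0.999, -0.052, 0.002], [-0.052, -0.999, -0.002], [0.002, 0.001, -1.0]]
force: [-0.6, 0.1, 0.2]
gripper_width: -0.0001
clock: 3.22
tool_pos: [0.4996, -0.1806, 0.0731]
orientation: [[0.999, -0.052, -0.001], [-0.052, -0.999, 0.001], [-0.001, -0.001, -1.0]]
force: [-3.9, 1.1, 2.4]
gripper_width: 0.0002
```

```bash
python3 -m inch '{"delta_pos":[[0.4,0,0],[0.4,0,0],[0.3,0,0],[0.2,0,0],[0.2,0,0],[0.1,0,0],[0,0,0]],"roll":[0,0,0,0,0,0,0],"hand":[0,0,0,0,0,0,0]}'
```

```text
clock: 3.8
tool_pos: [0.5156, -0.1818, 0.0732]
orientation: [[0.999, -0.052, 0.0], [-0.052, -0.999, -0.0], [0.0, 0.0, -1.0]]
force: [-2.3, 0.4, 0.2]
gripper_width: -0.0001
```

```bash
python3 -m inch '{"delta_pos":[[0.2,0,0],[0.2,0,0],[0.1,0,0],[0.1,0,0],[0,0,0]],"roll":[0,0,0,0,0],"hand":[0,0,0,0,0]}'
```

```text
clock: 4.22
tool_pos: [0.5159, -0.1817, 0.0728]
orientation: [[0.999, -0.051, -0.013], [-0.051, -0.999, 0.002], [-0.013, -0.002, -1.0]]
force: [-27.6, 1.0, 17.2]
gripper_width: 0.0002
```

It stalled against the stop: 27 N and no further motion. I'll back off, rise and look.

```bash
python3 -m inch '{"delta_pos":[[-0.4,0,0],[-1,0,0],[-3,0,0],[-3,0,0],[0,0,-3.5],[0,0,-3.5],[0,0,-3.5],[0,0,-3.5],[0,0,-3.5],[0,0,-0.5],[0,0,0]],"roll":[0,0,0,0,0,0,0,0,0,0,0],"hand":[0,0,0,0,0,0,0,0,0.5,0.5,0.5]}'
python3 - <<'E'
from bench import robot
import cv2,numpy as np
from h import *
for n in ["top","wrist"]:
    c=robot.camera(n);cv2.imwrite(f"pics/{n}2.png",c['img']);np.savez(f"pics/{n}2.npz",**c)
E
```

```text
clock: 5.13
tool_pos: [0.4494, -0.1797, 0.257]
orientation: [[0.999, -0.053, 0.008], [-0.052, -0.999, -0.005], [0.008, 0.005, -1.0]]
force: [0.6, -0.4, -0.0]
gripper_width: 0.0359
```

View pics/wrist2.png

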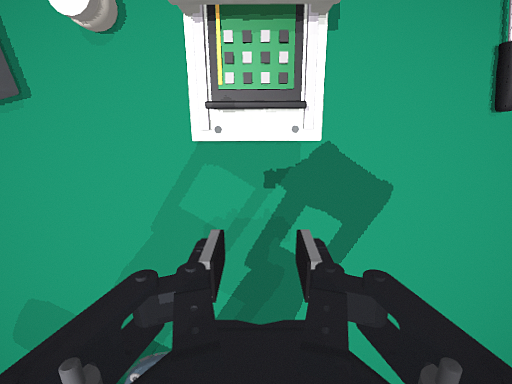

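The push plate's front edge is now at row 107, against row 141 for the base's front edge. I'll measure that gap and plan the move to the box.

Run:
```python
import numpy as np
from h import *
c=dict(np.load('pics/wrist2.npz'))
print(ray(c,[(206,107),(306,108.5)],.074).mean(0),ray(c,[(193,141),(322,140)],.02).mean(0))
# move to box centre, tool yaw for box 8.6
from bench import robot
s=robot.read_state();R=np.array(s['orientation']);p=np.array(s['tool_pos'])
for t in [(.575,.211),(.630,.219)]:
    print(p,np.round(R.T@(np.array([*t,p[2]])-p)*100,2))
```

```text
[ 0.52704336 -0.17889611  0.074     ] [ 0.48680593 -0.17786788  0.02      ]
[ 0.44737516 -0.17824677  0.25286178] [ 1.070e+01 -3.954e+01 -1.000e-02]
[ 0.44737516 -0.17824677  0.25286178] [ 1.615e+01 -4.063e+01 -1.000e-02]
```

The carrier is home: the face sits 40.2 mm behind the base's front edge, nominal 40. Next I'll go to the box and look.

```bash
python3 -m inch '{"delta_pos":[[0.55,-3.5,0],[0.55,-3.5,0],[0.55,-3.5,0],[0.55,-3.5,0],[0.55,-3.5,0],[0.55,-3.5,0],[0.55,-3.5,0],[0.55,-3.5,0],[0.55,-3.5,0],[0.55,-3.5,0],[0.55,-3.5,0]],"roll":[0,0,0,0,0,0,0,0,0,0,0],"hand":[0.53,0.53,0.53,0.53,0.53,0.53,0.53,0.53,0.53,0.53,0.53]}'
python3 -m inch '{"delta_pos":[[0,0,0],[0,0,0],[0,0,0],[0,0,0]],"roll":[-5.8,-5.8,0,0],"hand":[0.53,0.53,0.53,0.53]}'
python3 - <<'E'
from bench import robot
import cv2,numpy as np
for n in ["wrist"]:
    c=robot.camera(n);cv2.imwrite(f"pics/{n}3.png",c['img']);np.savez(f"pics/{n}3.npz",**c)
s=robot.read_state();print(s)
E
```

```text
clock: 6.15
tool_pos: [0.5271, 0.2048, 0.2505]
orientation: [[0.999, -0.052, -0.004], [-0.052, -0.999, -0.001], [-0.004, 0.001, -1.0]]
force: [0.5, -1.0, 0.4]
gripper_width: 0.0452
clock: 6.48
tool_pos: [0.5272, 0.203, 0.2511]
orientation: [[0.989, 0.147, -0.003], [0.147, -0.989, -0.001], [-0.003, 0.0, -1.0]]
force: [0.4, 1.1, 0.5]
gripper_width: 0.0452
{'clock': 6.5333, 'q': array([ 8.99798185e+00,  9.43051807e+00,  9.37028168e+01, -1.88671748e-04,
        7.70135199e+01,  9.06017244e+01]), 'joint_vel': array([-0.370424  , -0.75427126, -0.34938214,  0.05000854,  0.1336125 ,
       -0.27979447]), 'tau': array([ 3.62074636e-01, -4.32736659e+01, -3.49394882e+01,  2.04094208e-02,
        1.28498636e-03, -8.91434401e-02]), 'tool_pos': array([0.5274371 , 0.20278556, 0.25161142]), 'orientation': array([[ 9.89278521e-01,  1.46019184e-01, -2.53105282e-03],
       [ 1.46018628e-01, -9.89281758e-01, -4.04036695e-04],
       [-2.56292149e-03,  3.01239649e-05, -9.99996715e-01]]), 'force': array([ 0.15848097,  0.12862494, -0.42381173]), 'wrist_torque': array([-0.02163141, -0.01497147, -0.09577988]), 'gripper_width': 0.044984483770404635}
```

View pics/wrist3.png

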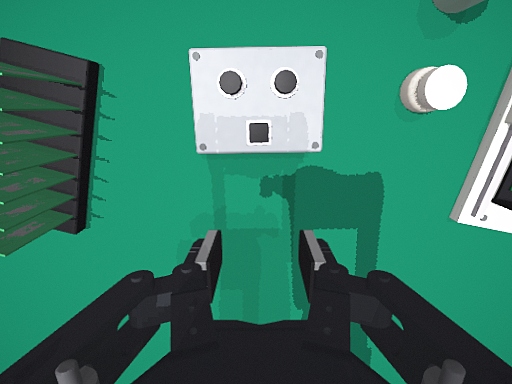

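The wrist view shows the round buttons at (230,83) and (285,82) and the key at (259,132). The fingertips are near columns 208 and 312.

Run:
```python
import numpy as np,cv2
from h import *
c=dict(np.load('pics/wrist3.npz'));i=c['img']
cv2.imwrite('pics/w3z.png',cv2.resize(i[40:160,185:330],None,fx=5,fy=5,interpolation=cv2.INTER_NEAREST))
cv2.imwrite('pics/w3f.png',cv2.resize(i[215:305,180:340],None,fx=5,fy=5,interpolation=cv2.INTER_NEAREST))
g=cv2.cvtColor(i,cv2.COLOR_BGR2GRAY)
m=(g[40:160,185:330]<110).astype(np.uint8)
n,l,s,ce=cv2.connectedComponentsWithStats(m)
for k in range(1,n):
    if s[k,4]>150: print(s[k],ce[k]+[185,40])
```

```text
[ 34  31  23  24 326] [230.62269939  82.9202454 ]
[ 89  30  23  24 403] [285.29528536  81.68486352]
[ 64  83  20  20 360] [258.6        132.05555556]
[ 13 112 112   8 695] [255.7352518  156.04460432]
```

View pics/w3z.png

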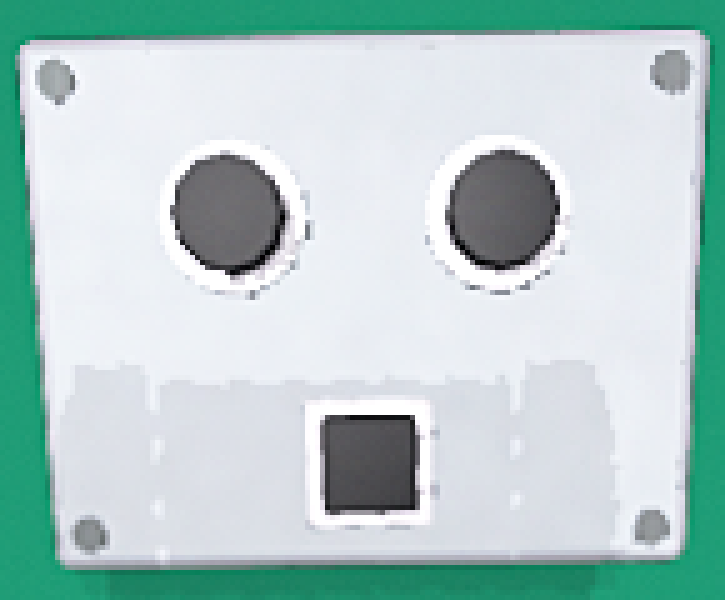

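View pics/w3f.png

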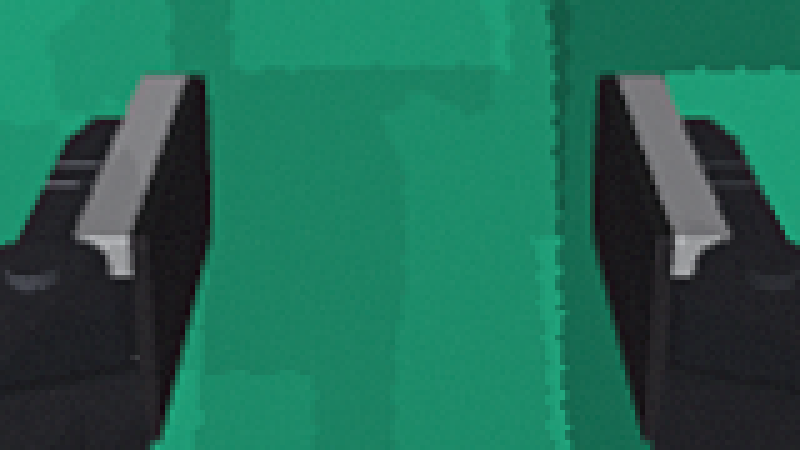

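Run:
```python
import numpy as np,cv2
from h import *
c=dict(np.load('pics/wrist3.npz'))
b=ray(c,[(185+227/5-.5,40+210/5-.5),(185+503/5-.5,40+209/5-.5)],.072);k=ray(c,[(185+369/5-.5,40+462/5-.5)],.064)
print(b,k,np.linalg.norm(b[0]-b[1]));d=b[0]-b[1];print('yaw',np.degrees(np.arctan2(-d[0],d[1])))
m=b.mean(0);print(m,np.linalg.norm((m-k)[0,:2]),np.degrees(np.arctan2(*(m-k)[0,[1,0]])))
p=np.array([.6305,.2191]) ;print(m[:2])
R=np.array([[.98928,.14602],[.14602,-.98928]])
for t in (m[:2],(m[:2]+[.6297,.2193])/2): print((R.T@(t-[.5273,.2029]))*100)
# top-view corners & wrist corners for yaw
q=ray(c,[(185+20/5-.5,40+45/5-.5),(185+708/5-.5,40+32/5-.5),(185+685/5-.5,40+555/5-.5),(185+60/5-.5,40+567/5-.5)],.056)
for a,b2 in((0,1),(3,2)):
    e=q[a]-q[b2];print(np.linalg.norm(e),np.degrees(np.arctan2(-e[0],e[1])))
```

```text
[[0.62503219 0.24946065 0.072     ]
 [0.63360012 0.19280284 0.072     ]] [[0.57784421 0.21280761 0.064     ]] 0.05730198187328097
yaw 8.599250605099552
[0.62931615 0.22113174 0.072     ] 0.05214069893689611 9.186436383467054
[0.62931615 0.22113174]
[10.35847397 -0.31399017]
[10.36408698 -0.22058229]
0.14609161075929503 9.386086798650352
0.14719129415394389 9.514171206062827
```

```bash
python3 -m inch '{"delta_pos":[[2.5,-0.25,0],[2.5,0,0],[2.5,0,0],[2,0,0],[0.85,0,0],[0,0,2.5],[0,0,2.5],[0,0,2.5],[0,0,2.5],[0,0,2],[0,0,1],[0,0,0]],"roll":[0,0,0,0,0,0,0,0,0,0,0,0],"hand":[0.6,0.6,0.6,0.6,0.6,0.6,0.6,0.6,0.6,0.6,0.6,0.6]}'
python3 - <<'E'
from bench import robot
import cv2,numpy as np
for n in ["wrist","top","scene"]:
    c=robot.camera(n);cv2.imwrite(f"pics/{n}4.png",c['img']);np.savez(f"pics/{n}4.npz",**c)
s=robot.read_state();print(s['tool_pos'],s['orientation'],s['force'],s['gripper_width'])
E
```

```text
clock: 7.53
tool_pos: [0.6277, 0.2203, 0.1199]
orientation: [[0.989, 0.148, -0.006], [0.148, -0.989, -0.001], [-0.006, 0.0, -1.0]]
force: [-0.5, -0.3, 0.5]
gripper_width: 0.0513
[0.63087478 0.22108262 0.12484392] [[ 9.88863203e-01  1.48812751e-01  2.08107747e-03]
 [ 1.48812323e-01 -9.88865392e-01  3.59677375e-04]
 [ 2.11143006e-03 -4.59817493e-05 -9.99997770e-01]] [0.79171011 0.25286453 0.52988154] 0.05095154069278271
```

View pics/wrist4.png

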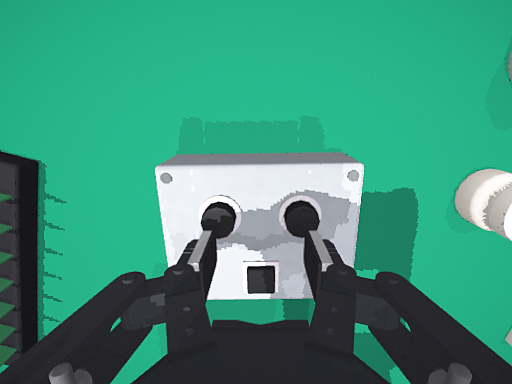

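The fingertips at about (210,232) and (315,232) are centred over the buttons at (218,218) and (302,216). I'll go down further.

```bash
python3 -m inch '{"delta_pos":[[0,0,0.8],[0,0,0.8],[0,0,0.4],[0,0,0],[0,0,0]],"roll":[0,0,0,0,0],"hand":[0.6,0.6,0.6,0.6,0.6]}'
python3 - <<'E'
from bench import robot
import cv2,numpy as np
from h import *
for n in ["wrist","scene"]:
    c=robot.camera(n);cv2.imwrite(f"pics/{n}5.png",c['img']);np.savez(f"pics/{n}5.npz",**c)
    if n=="wrist":cv2.imwrite('pics/w5z.png',cv2.resize(c['img'][170:300,170:350],None,fx=4,fy=4,interpolation=cv2.INTER_NEAREST))
    else:cv2.imwrite('pics/s5z.png',cv2.resize(c['img'][100:220,240:380],None,fx=5,fy=5,interpolation=cv2.INTER_NEAREST))
s=robot.read_state();print(s['tool_pos'],s['force'],s['gripper_width'])
E
```

```text
clock: 8.1
tool_pos: [0.6297, 0.221, 0.1028]
orientation: [[0.989, 0.149, -0.001], [0.149, -0.989, -0.0], [-0.001, 0.0, -1.0]]
force: [0.5, -0.1, -0.7]
gripper_width: 0.051
[0.63019482 0.22117368 0.10348745] [ 0.28074572 -0.67884251 -0.39943629] 0.05130149125653135
```

View pics/w5z.png

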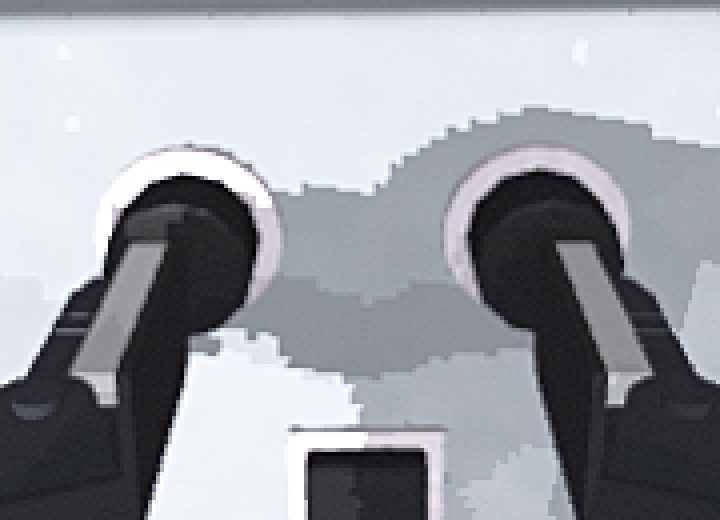

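View pics/s5z.png

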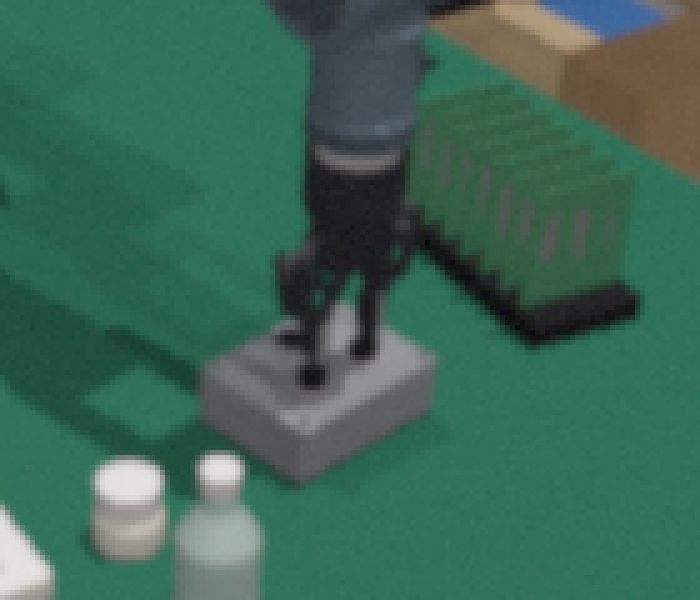

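Both tips sit over their buttons. Now the slow descent, watching the force.

```bash
python3 -m inch '{"delta_pos":[[0,0,0.3],[0,0,0.3],[0,0,0.2],[0,0,0]],"roll":[0,0,0,0],"hand":[0.6,0.6,0.6,0.6]}'
python3 -m inch '{"delta_pos":[[0,0,0.2],[0,0,0.2],[0,0,0]],"roll":[0,0,0],"hand":[0.6,0.6,0.6]}'
```

```text
clock: 8.53
tool_pos: [0.6296, 0.221, 0.0945]
orientation: [[0.989, 0.149, -0.001], [0.149, -0.989, -0.0], [-0.001, 0.0, -1.0]]
force: [0.4, 0.8, -0.2]
gripper_width: 0.0514
clock: 8.78
tool_pos: [0.6301, 0.2211, 0.0915]
orientation: [[0.989, 0.149, 0.0], [0.149, -0.989, -0.0], [0.0, 0.0, -1.0]]
force: [-2.1, 0.2, 5.1]
gripper_width: 0.0513
```

```bash
python3 -m inch '{"delta_pos":[[0,0,0.3],[0,0,0.2],[0,0,0.2],[0,0,0.1],[0,0,0]],"roll":[0,0,0,0,0],"hand":[0.6,0.6,0.6,0.6,0.6]}'
```

```text
clock: 9.2
tool_pos: [0.6304, 0.2212, 0.0857]
orientation: [[0.989, 0.15, 0.001], [0.15, -0.989, -0.0], [0.001, 0.0, -1.0]]
force: [-7.0, -2.2, 14.1]
gripper_width: 0.0513
```

```bash
python3 -m inch '{"delta_pos":[[-0.1,0,0.1],[-0.1,0,0.1],[0,0,0.1],[0,0,0]],"roll":[0,0,0,0],"hand":[0.6,0.6,0.6,0.6]}'
```

```text
clock: 9.53
tool_pos: [0.6303, 0.2212, 0.0856]
orientation: [[0.989, 0.15, 0.005], [0.15, -0.989, 0.001], [0.005, 0.0, -1.0]]
force: [-8.5, -1.6, 25.5]
gripper_width: 0.0515
```

Bottomed out: force rose 14 to 25 N with no further travel. I'll hold, and check the balance and the view.

```bash
python3 -m inch '{"delta_pos":[[0,0,0.1],[0,0,0],[0,0,0],[0,0,0],[0,0,0],[0,0,0],[0,0,0],[0,0,0],[0,0,0],[0,0,0],[0,0,0],[0,0,0]],"roll":[0,0,0,0,0,0,0,0,0,0,0,0],"hand":[0.6,0.6,0.6,0.6,0.6,0.6,0.6,0.6,0.6,0.6,0.6,0.6]}'
python3 - <<'E'
from bench import robot
import cv2,numpy as np
from h import *
c=robot.camera("wrist");cv2.imwrite('pics/w6z.png',cv2.resize(c['img'][120:300,140:380],None,fx=3,fy=3,interpolation=cv2.INTER_NEAREST));np.savez("pics/wrist6.npz",**c)
s=robot.read_state();print(s['clock'],s['tool_pos'],s['force'],s['wrist_torque'])
E
```

```text
clock: 10.53
tool_pos: [0.6304, 0.2212, 0.0855]
orientation: [[0.989, 0.15, 0.005], [0.15, -0.989, 0.0], [0.005, 0.0, -1.0]]
force: [-11.5, -2.1, 30.9]
gripper_width: 0.0513
10.5833 [0.63035586 0.22120816 0.08546457] [-11.39356741  -3.1280208   32.1898845 ] [-0.48291241  1.88635251  0.02086344]
```

View pics/w6z.png

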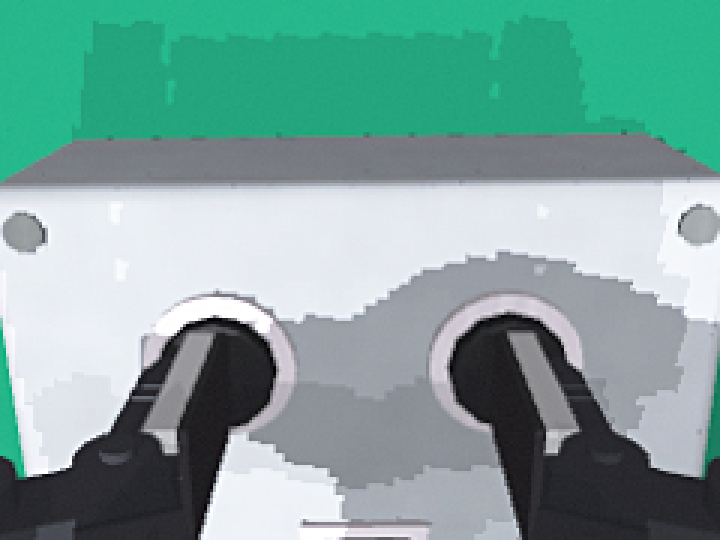

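Both buttons are down evenly. I'll keep holding and ease the sideways preload.

```bash
python3 -m inch '{"delta_pos":[[-0.1,0,0],[-0.1,0,0],[0,0,0],[0,0,0],[0,0,0],[0,0,0],[0,0,0],[0,0,0],[0,0,0],[0,0,0],[0,0,0],[0,0,0]],"roll":[0,0,0,0,0,0,0,0,0,0,0,0],"hand":[0.6,0.6,0.6,0.6,0.6,0.6,0.6,0.6,0.6,0.6,0.6,0.6]}'
python3 -m inch '{"delta_pos":[[0,0,0],[0,0,0],[0,0,0],[0,0,0],[0,0,0],[0,0,0],[0,0,0],[0,0,0],[0,0,0],[0,0,0],[0,0,0],[0,0,0]],"roll":[0,0,0,0,0,0,0,0,0,0,0,0],"hand":[0.6,0.6,0.6,0.6,0.6,0.6,0.6,0.6,0.6,0.6,0.6,0.6]}'
```

```text
clock: 11.58
tool_pos: [0.6302, 0.2211, 0.0856]
orientation: [[0.989, 0.15, 0.01], [0.15, -0.989, 0.001], [0.01, 0.0, -1.0]]
force: [-4.0, -0.9, 25.6]
gripper_width: 0.0511
clock: 12.58
tool_pos: [0.6302, 0.2211, 0.0856]
orientation: [[0.989, 0.15, 0.01], [0.15, -0.989, 0.001], [0.01, 0.0, -1.0]]
force: [-4.1, -0.7, 26.0]
gripper_width: 0.0512
```

Held fully down for about 3 s. Now straight up, so both come up together.

```bash
python3 -m inch '{"delta_pos":[[0,0,-1],[0,0,-1.5],[0,0,-2],[0,0,-3],[0,0,-3],[0,0,-3],[-3,0,-2],[-3,0,0],[-3,0,0],[0,0,0],[0,0,0],[0,0,0]],"roll":[0,0,0,0,0,0,0,0,0,0,0,0],"hand":[0.6,0.6,0.6,0.6,0.6,0.6,0.6,0.6,0.6,0.6,0.6,0.6]}'
python3 - <<'E'
from bench import robot
import cv2,numpy as np
from h import *
for n in ["wrist","top","scene"]:
    c=robot.camera(n);cv2.imwrite(f"pics/{n}7.png",c['img']);np.savez(f"pics/{n}7.npz",**c)
    if n=='wrist':
        g=cv2.cvtColor(c['img'],cv2.COLOR_BGR2GRAY)
        m=(g[20:180,170:350]<100).astype(np.uint8)
        _,l,s,ce=cv2.connectedComponentsWithStats(m)
        for k in range(1,len(s)):
            if 200<s[k,4]<900: print(s[k],ray(c,[ce[k]+[170,20]],.072))
E
```

```text
clock: 13.58
tool_pos: [0.5376, 0.2071, 0.2348]
orientation: [[0.989, 0.149, 0.001], [0.149, -0.989, 0.0], [0.001, 0.0, -1.0]]
force: [0.7, -1.5, 0.4]
gripper_width: 0.0516
[108  60  23  25 319] [[0.63335441 0.19093892 0.072     ]]
[ 81 115  20  20 372] [[0.57863391 0.21272261 0.072     ]]
[ 31 145 149  15 850] [[0.55381797 0.17885311 0.072     ]]
```

View pics/wrist7.png

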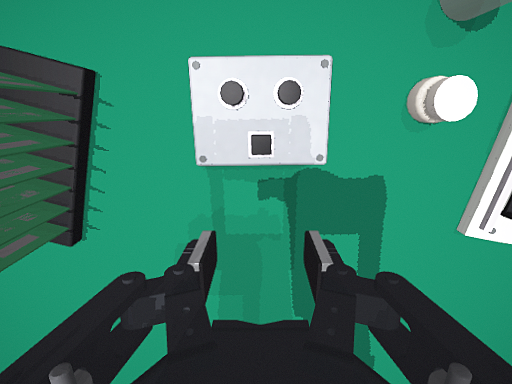

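View pics/scene7.png

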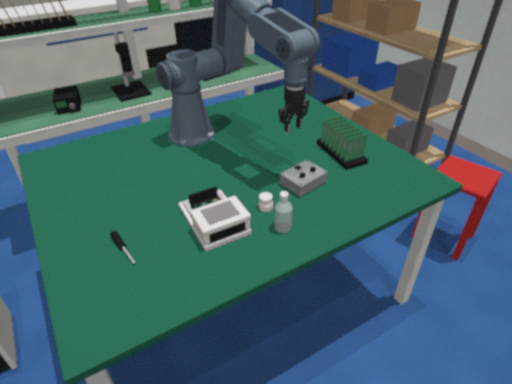

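The wrist view shows both round buttons up at (232,93) and (288,92), the key at (261,145), and the box in place. A quick comparison of the top views before and after, then I'll hand in.

Run:
```python
import cv2,numpy as np
from h import *
a=dict(np.load('pics/top0.npz'));c=dict(np.load('pics/top7.npz'))
f=lambda i:cv2.cvtColor(i,cv2.COLOR_BGR2GRAY)
for n,(y0,y1,x0,x1) in dict(box=(165,215,165,225),jar=(165,192,245,272),bottle=(125,160,245,278),rack=(170,260,75,150),driver=(170,230,395,420),head=(145,185,285,352)).items():
    print(n,cv2.phaseCorrelate(np.float32(f(a['img'])[y0:y1,x0:x1]),np.float32(f(c['img'])[y0:y1,x0:x1])))
w=dict(np.load('pics/wrist7.npz'))
print(ray(w,[(232,93),(288,92)],.072))
from bench import robot
s=robot.read_state();print(s['clock'],s['force']);robot.sign_off()
```

```text
box ((-0.09442860173757595, -0.08008404188060325), 0.540872236251831)
jar ((0.4592886120113171, 0.5260749847607489), 0.957824727308276)
bottle ((-0.0474475690142242, 0.07998835660177406), 1.0488351789521582)
rack ((-0.2751558446626561, -0.2901861879601384), 0.21436910940099646)
driver ((0.5512458272227736, -0.06486577160573859), 0.9459004117647807)
head ((0.004848145744588805, 0.027938572598039002), 1.005150540255838)
[[0.62438735 0.24868454 0.072     ]
 [0.63360439 0.19385367 0.072     ]]
13.7333 [ 0.33640338 -0.04587721 -0.6197331 ]
the job is handed in; nothing more can be done
```

The job is handed in at 13.7 s, with the carrier home, both round buttons pressed and released, and the robot clear of everything.

- **Carrier:** I pushed it with the shut fingertips until it stalled at 27 N. A look afterwards put the push face 40.2 mm behind the base's front edge, against 40 mm nominal when home.
- **Buttons:** I pressed both together, one fingertip on each, until the travel stopped while the force rose to 25–32 N. I held them there for about 3 s and then lifted straight up. The last wrist picture shows both buttons up.
- **Square key:** The fingertips never came down on it.
- **Other things:** In the before and after top views the box shifted by about 0.1 pixel and the bottle by under 0.1 pixel. The jar, rack and screwdriver comparisons gave 0.4–0.7 pixel. The robot did not go near those three, so I take that as measurement noise, but I did not check it further.

One thing was less clean: a sideways force of up to about 11 N built up while pressing. I eased it to 4 N before releasing, and the box did not measurably move. I did not measure the carrier again after pressing the buttons.

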